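Feel along a bike rim for burrs

TASK

Feel the bare bike rim on the sprung fixture for burrs: touch its flat top face at the valve with closed fingertips and stroke round the half without clamps to the joint opposite, in one unbroken stroke, pressing lightly so that the rim dips a few millimetres on its springs all the way but is never pushed down near its stop. Then take the hand clear. Do not grip or lift the rim, and leave the hub, tub, cup and spanner where they are.

Things in the scene. Friction and masses are not known exactly. Their poses are not given: they have to be found in the camera images.
- rim_centre (a point): Bare aluminium child's-bike rim lying flat: outer diameter 230 mm, inner 200 mm, 24 mm tall; its flat top face is a band 15 mm wide with mid-line radius 107.5 mm. This point is at its centre, level with its top face (64 mm above the bench when untouched). +x points to the valve, -x to the joint, +y to the middle of the clamp-free half, z up
- rim (a joint): how far the whole rim is pushed down on its springs (m): 0 untouched, up to 0.015 at the bottom stop; negative if lifted (stop at -0.005). It moves straight up and down without tilting; the springs push back with 0.5 N per mm (6 mm takes 3 N) wherever the rim is touched
- fixture: fixed round grey base, 290 mm across and 12 mm thick, under the rim; origin at the centre of its underside on the bench, axes as rim_centre. Two blue keeper clamps (30 mm wide, tops 84 mm above the bench) stand on it and reach over the rim at 45 degrees either side of -y; the +y half is free of clamps
- mark1 (a point): point on the mid-line of the rim's top face, at the valve: touch down here first; axes as rim_centre. The valve is a brass stem 8 mm thick with a black cap, pointing 42 mm inward from the rim's inner face
- mark2 (a point): point on the mid-line of the rim's top face, 45 degrees round the clamp-free half from the valve; axes as rim_centre
- mark3 (a point): point on the mid-line of the rim's top face, half-way, 90 degrees from the valve; axes as rim_centre
- mark4 (a point): point on the mid-line of the rim's top face, 135 degrees from the valve; axes as rim_centre
- mark5 (a point): point on the mid-line of the rim's top face, at the joint (180 degrees from the valve): the stroke ends here; axes as rim_centre. The joint is a dark line 4 mm wide across the top face with a dark steel sleeve block (14 x 44 x 18 mm) inside the rim
- hub: loose steel wheel hub, 48 mm across and 56 mm tall, standing on the fixture inside the rim (top about 4 mm above the rim's top); origin under its centre
- grease_tub: loose white tub with black cap, 70 mm across, 75 mm tall; origin under its centre
- parts_cup: loose open steel cup, 80 mm across, 60 mm tall; origin under its centre
- spanner: loose steel spanner, 170 mm long, lying flat; origin under it, x along it

How it is judged (in metres and radians):
On the way, in this order (a step that is already met when the one before it is completed fails the run):
1. the fingers touch the rim at the valve, pressing it down more than 1 mm (contact force between the fingers and rim above 0.2 N and horizontal distance between the grasp point and mark1 below 0.025 m and value of joint rim above 0.001 m), for 0.1 s.
2. the fingers touch the rim an eighth of the way round, pressing it down more than 1 mm (contact force between the fingers and rim above 0.2 N and horizontal distance between the grasp point and mark2 below 0.025 m and value of joint rim above 0.001 m), for 0.1 s.
3. the fingers touch the rim half-way along the free half, pressing it down more than 1 mm (contact force between the fingers and rim above 0.2 N and horizontal distance between the grasp point and mark3 below 0.025 m and value of joint rim above 0.001 m), for 0.1 s.
4. the fingers touch the rim past three-eighths of the way round, pressing it down more than 1 mm (contact force between the fingers and rim above 0.2 N and horizontal distance between the grasp point and mark4 below 0.025 m and value of joint rim above 0.001 m), for 0.1 s.
5. the fingers touch the rim at the joint, pressing it down more than 1 mm (contact force between the fingers and rim above 0.2 N and horizontal distance between the grasp point and mark5 below 0.025 m and value of joint rim above 0.001 m), for 0.1 s.
At the end, for the whole second after the job is handed in: After the stroke from valve to joint the rim is back up and at rest (within 1 mm of its free height), and hub, tub, cup and spanner are at rest within 12 mm of where they stood (value of joint rim between -0.001 and 0.001 m and velocity of joint rim below 0.005 m/s and distance of each of hub, grease_tub, parts_cup, spanner from where it was at the start of the episode below 0.012 m and linear speed of each of hub, grease_tub, parts_cup, spanner below 0.02 m/s); the robot touches nothing.
It fails at once if the rim is pushed down more than 13 mm (near its stop at 15 mm) (value of joint rim above 0.013 m).
It fails at once if the rim is lifted more than 2 mm (value of joint rim below -0.002 m).
It fails at once if the fingers press or squeeze the rim with more than 20 N (contact force between the fingers and rim above 20 N).
It fails at once if the stroke is broken: the grasp point is low (under 44 mm) over the free half between the two ends and the rim is not pressed down (y of the grasp point in the frame of rim_centre above 0.05 m and z of the grasp point in the frame of rim_centre below 0.044 m and horizontal distance between the grasp point and rim_centre between 0.085 and 0.13 m and value of joint rim below 0.0005 m).
It fails at once if hub, tub, cup or spanner is moved more than 12 mm or lifted (distance of any of hub, grease_tub, parts_cup, spanner from where it was at the start of the episode above 0.012 m).
It also fails if it takes over 51 s, if anything falls off the work surface, if the arm or the gripper's body presses on something with over 40 N, if the wrist force passes 120 N, or if a joint passes its speed limit or range.

ROBOT

A 7-joint arm with a two-finger parallel gripper is mounted at the origin on the work surface. World frame = base frame: x ahead of the robot, y to its left, z up, the work surface at z = 0. Lengths are in m, angles in degrees, forces in N, time in s.
With the tool pointing down it reaches from about 0.425 to 0.875 m from the base axis. Payload 4.7 kg.
Tool frame: the origin (TCP) lies at the very end of the fingers, on their centre line; the grasp point (between the pads) lies 19 mm behind it; z points along the fingers, y is the direction in which the jaws open and shut (so a half turn about z gives the same grasp; the last joint's range is limited). The gripper opens to 87 mm and grips with 3 to 60 N. Pads are 19 mm wide; open, the fingers measure 117 mm over their backs; the gripper's body (75 mm by 190 mm) begins 51 mm behind the grasp point.
Start: joints at [73.86, 18.392, -4.016, 83.108, 1.295, 78.541, -3.26], TCP at [0.189, -0.622, 0.223] pointing down, gripper open.
Joint ranges: [-163.93, 163.93], [-17.29, 119.83], [-79.2, 71.16], [3.27, 140.29], [-89.18, 269.18], [5.43, 117.66], [-154.24, 154.24]. Speed limits (degrees/s): [147.25, 147.25, 180, 180, 180, 180, 180].

INTERFACE

Orientations are given as [roll, pitch, yaw] about the fixed x, y, z axes, in that order (R = Rz(yaw) Ry(pitch) Rx(roll)).
In Python, from cell import * gives the robot as it stands.
- The arm moves only by the tool drive_tool, never from a script. Its argument "moves" is text: rows parted by semicolons, each of 5 numbers parted by spaces: the shift along the tool's x, y, z in m, then the turn about the tool's z in degrees, then the gripper's target within -1 to 1 (fully open at 1, half-way at 0, shut at -1). In form: x y z yaw fingers; .... A call has exactly 8 rows; each row is the pose to reach, as a shift and turn from the pose commanded when the call began, along the tool's axes at that moment; what a row does not reach only later rows make up. A row lasts 1/10 s, in which the tool goes at most 50 mm and 8.59 degrees, less where a joint would pass 70% of its speed; a pose out of reach is approached as far as the arm can. A call with a gripper value outside its range is refused whole. The fingers move at their own pace and stop on an object; "grip_force" is the grip in N (left out, the last holds). Time passes only in rows, so rows that repeat a pose let the fingers close, or fill a call up. It gives the time, the measured TCP pose, the force and the opening at its end, in the units of the state.
- get_obs(): the state, without advancing time (a new reading comes with each control period).
- read_camera(name): name is "scene" or "top" or "wrist"; returns (picture, depth): 384x512x3 uint8, red, green, blue; 384x512 float32, m along the optical axis (not along the pixel's ray), 0 where there is no reading.
- calibration(name): a dict with "intrinsics" (3x3 intrinsics, pixels), "k1" (the pictures are not rectified: a ray, as slopes to the right and down, at radius r is drawn at 1 + k1 r^2 times it, then the intrinsics apply), "cam_to_world" (4x4, takes a point from camera to world coordinates); the wrist camera has in their place "T_tool_cam" (4x4, takes a point from camera to tool coordinates, whose origin is the TCP and whose axes are the flange's). Camera axes: x right, y up, looking along -z (the intrinsics and any distortion apply to the point x, -y, -z); pixel columns grow to the right and rows downward; lengths in m; the calibration is good to about 2 mm. A picture is of the moment at which its call begins: read the wrist's pose just before it. calibration takes no time and is no camera call.
- sign_off(): hands the job in, once; it reports no verdict.
Trained networks look in the newest picture that a camera, given by its name, has taken for a name from the list of things; names that differ only in an ending like _2 or _b are one class to them, and where a whole thing is asked for, a point or a joint stands for the part that bears it (a point fixed in the world has none). Each returns a list of dicts, best first, with "conf" (0 to 1); they miss things now and then, are a little off and sometimes report something else, mostly with a low value. They report only what shows in the picture. A call takes as long as a camera call.
- search_frame(camera, name): "uv" ([column, row] in pixels, amid what is visible of it).
- pinpoint(camera, name): "uv" ([column, row] in pixels: a listed point, or the origin of a listed thing).
The state is a dict: "time_s": time; "qpos": joint angles; "joint_velocities": joint speeds; "effort": joint torques, N m; "tool_pos": TCP position; "tool_rot": TCP orientation; "force": force on the tool from outside, world axes, zero at the start; "wrist_torque": the same for the moment, N m; "grip_width": finger opening in m.
Only numpy, scipy, OpenCV 4.12 (cv2) and the standard library are available. Lean on these libraries where they do the work, as an engineer would, in place of code of your own. Each camera call takes 0.05 s, during which the arm holds its last target. There are 200 camera calls.

## Working session

There is one attempt and no reset: what is moved stays moved. The work goes in short steps, Python scripts to look and compute and a tool call to move; the robot and the scene stay as the last step left them, time stands still between calls to the robot, and variables do not carry over. Pictures are saved under pics/ and viewed, about 8 in all and at most 12, crops included, and the job is handed in when it is done.

Besides the shell and the picture viewer there is one more tool, called in YAML: its name, and indented under it one key for each argument. drive_tool: Moves the arm, as the interface text tells. Its arguments: {"type":"object","properties":{"moves":{"type":"string"},"grip_force":{"type":"number"}},"required":["moves"]}

```bash
mkdir -p pics; cat > h.py <<'E'
from cell import *
import numpy as np, cv2
def px2w(name,uv,z=None,depth=None):
    c=calibration(name);K=np.array(c["intrinsics"]);k1=c["k1"]
    d=np.array([(uv[0]-K[0,2])/K[0,0],(uv[1]-K[1,2])/K[1,1]]);s=d.copy()
    for _ in range(20): s=d/(1+k1*(s@s))
    r=np.array([s[0],-s[1],-1.]);T=np.array(c["cam_to_world"])
    rw=T[:3,:3]@r;o=T[:3,3]
    t=(z-o[2])/rw[2] if z is not None else depth
    return o+t*rw
E
python3 - <<'E'
from h import *
o=get_obs();print({k:np.round(o[k],4) for k in ("time_s","tool_pos","tool_rot","force","grip_width","qpos")})
for cam in("top","scene"):
    p,d=read_camera(cam);cv2.imwrite(f"pics/{cam}.png",cv2.cvtColor(p,cv2.COLOR_RGB2BGR))
    for n,z in (("rim_centre",.064),("mark1",.064),("mark2",.064),("mark3",.064),("mark4",.064),("mark5",.064),("hub",.012)):
        r=pinpoint(cam,n)
        for q in r[:1]: print(cam,n,np.round(q["uv"],1),round(q["conf"],2),np.round(px2w(cam,q["uv"],z),4))
E
```

```text
{'time_s': np.float64(0.0), 'tool_pos': array([ 0.1893, -0.6212,  0.2214]), 'tool_rot': array([-1.798866e+02,  5.800000e-03,  1.694940e+01]), 'force': array([-0.5905,  0.0625,  0.3927]), 'grip_width': np.float64(0.0868), 'qpos': array([73.8611, 18.4394, -4.0176, 83.1767,  1.2955, 78.5425, -3.2613])}
top mark1 [231.8 205.2] 0.87 [0.5575 0.1081 0.064 ]
top mark2 [231.8 205.2] 0.87 [0.5575 0.1081 0.064 ]
top mark3 [231.8 205.2] 0.87 [0.5575 0.1081 0.064 ]
top mark4 [231.8 205.2] 0.87 [0.5575 0.1081 0.064 ]
top mark5 [231.8 205.2] 0.87 [0.5575 0.1081 0.064 ]
top hub [272.9 215.9] 0.71 [ 0.5317 -0.0055  0.012 ]
scene rim_centre [247.9 142.9] 0.67 [ 0.4396 -0.0488  0.064 ]
scene mark1 [224.9 157.7] 0.94 [ 0.5002 -0.0901  0.064 ]
scene mark2 [224.9 157.7] 0.94 [ 0.5002 -0.0901  0.064 ]
scene mark3 [224.9 157.7] 0.94 [ 0.5002 -0.0901  0.064 ]
scene mark4 [224.9 157.7] 0.94 [ 0.5002 -0.0901  0.064 ]
scene mark5 [224.9 157.7] 0.94 [ 0.5002 -0.0901  0.064 ]
scene hub [254.1 188.2] 0.55 [ 0.5343 -0.0022  0.012 ]
```

```bash
python3 -c "
import cv2
a=cv2.imread('pics/top.png');cv2.imwrite('pics/top2.png',cv2.resize(a[110:310,170:370],(800,600) if 0 else (600,600),interpolation=3))"
```

```text
(no output)
```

View pics/top.png

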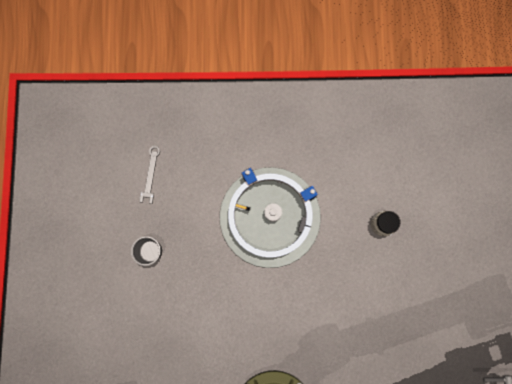

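View pics/scene.png

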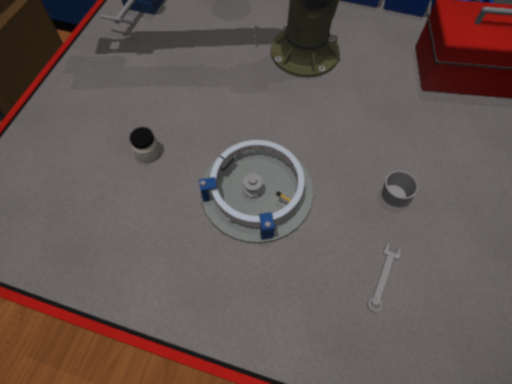

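Top view: rim around (270,216), brass valve at (242,208), joint sleeve at (303,228), clamps at (249,176) and (309,193). The clamp-free half faces the robot, so the stroke runs from left (+y) through -x to the right.

```bash
cat > fit.py <<'E'
from h import *
from scipy.optimize import least_squares
for cam in("top","scene"):
    p,d=read_camera(cam);W=[];C=[]
    for v in range(384):
        for u in range(512):
            if d[v,u]>0:
                w=px2w(cam,(u,v),depth=d[v,u])
                if abs(w[0]-.53)<.2 and abs(w[1])<.2 and .056<w[2]<.072: W.append(w);C.append(p[v,u])
    W=np.array(W);C=np.array(C).astype(int)
    f=least_squares(lambda q:np.hypot(W[:,0]-q[0],W[:,1]-q[1])-.1075,[.53,0],loss="soft_l1",f_scale=.004)
    r=np.hypot(W[:,0]-f.x[0],W[:,1]-f.x[1]);m=abs(r-.1075)<.012
    print(cam,len(W),m.sum(),"centre",f.x.round(4),"r",np.median(r[m]).round(4),"z",np.percentile(W[m,2],[10,50,90]).round(4))
    # valve (brass), clamps(blue), hub
    hsv=cv2.cvtColor(p,cv2.COLOR_RGB2HSV)
    for n,lo,hi,z in(("valve",(12,110,90),(30,255,255),.052),("blue",(105,120,60),(125,255,255),.084)):
        k=cv2.inRange(hsv,lo,hi);nn,_,st,ce=cv2.connectedComponentsWithStats(k)
        for i in range(1,nn):
            w=px2w(cam,ce[i],z)
            if st[i,4]>4 and np.hypot(*(w[:2]-f.x))<.17: 
                e=w[:2]-f.x;print(n,st[i,4],ce[i].round(1),w.round(3),"ang",np.degrees(np.arctan2(e[1],e[0])).round(1),"r",np.hypot(*e).round(3))
    for n,z in(("joint",.064),("rim",.064),("mark5",.064)):
        pass
E
python3 fit.py
python3 - <<'E'
import cv2
a=cv2.imread('pics/top.png')[155:275,210:330];b=cv2.imread('pics/scene.png')[125:245,190:325]
import numpy as np
cv2.imwrite('pics/crop.png',np.hstack([cv2.resize(a,(390,390),interpolation=2),cv2.resize(b,(400,390),interpolation=2)]))
E
```

```text
Traceback (most recent call last):
  File "fit.py", line 8, in <module>
    w=px2w(cam,(u,v),depth=d[v,u])
  File "h.py", line 4, in px2w
    c=calibration(name);K=np.array(c["intrinsics"]);k1=c["k1"]
ValueError: time passes only in moves, steps and waits
```

View pics/crop.png

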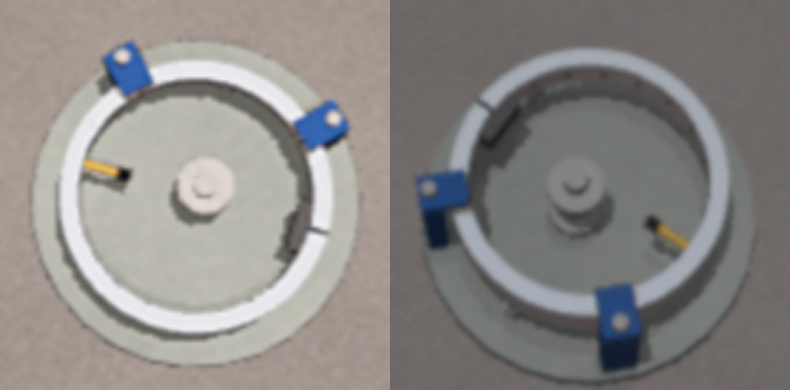

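The crop shows the joint's dark line at about (307.5,226) in the full top image and the valve root at about (236,205). I'll cache the calibration, since it allows few calls.

```bash
sed -i 's/^def px2w/import functools\ncalibration=functools.lru_cache(None)(calibration)\ndef px2w/' h.py
cat >> fit.py <<'E'
    for uv in ((307.5,226.1),) if cam=="top" else ((190+95*135/400,125+104/3.25),):
        w=px2w(cam,uv,.064);e=w[:2]-f.x;print("joint",w.round(4),np.degrees(np.arctan2(e[1],e[0])).round(1),np.hypot(*e).round(4))
print(get_obs()["time_s"])
E
python3 fit.py
```

```text
top 1592 1329 centre [0.5293 0.0064] r 0.1069 z [0.0599 0.0636 0.0668]
valve 28 [240.8 206.2] [0.556 0.084 0.052] ang 71.2 r 0.082
blue 109 [249.1 176.6] [0.633 0.059 0.084] ang 26.9 r 0.116
blue 119 [307.9 193.8] [ 0.584 -0.1    0.084] ang -62.9 r 0.12
joint [ 0.4975 -0.0988  0.064 ] -106.8 0.1099
scene 1956 1590 centre [0.5335 0.0053] r 0.1072 z [0.0598 0.0628 0.0648]
valve 26 [284.7 197.3] [0.557 0.082 0.052] ang 73.2 r 0.08
blue 134 [208.8 184. ] [ 0.593 -0.096  0.084] ang -59.6 r 0.118
blue 170 [266.3 221.1] [0.644 0.06  0.084] ang 26.6 r 0.123
joint [ 0.5003 -0.0976  0.064 ] -107.9 0.1081
0.95
```

drive_tool:
  moves: "0.01 -0.01 0 0 -1; 0.035 -0.036 0 0 -1; 0.065 -0.067 0 0 -1; 0.095 -0.098 0 0 -1; 0.125 -0.129 0 0 -1; 0.155 -0.16 0 0 -1; 0.185 -0.19 0 0 -1; 0.215 -0.221 0 0 -1"
  grip_force: 10

```text
time_s: 1.75
tool_pos: [0.3314, -0.3451, 0.2227]
tool_rot: [180.0, 0.0, 17.0]
force: [0.4, -0.6, 0.5]
grip_width: 0.031
```

drive_tool:
  moves: "0.03 -0.031 0 0 -1; 0.06 -0.062 0 0 -1; 0.09 -0.093 0 0 -1; 0.12 -0.124 0 0 -1; 0.15 -0.155 0 0 -1; 0.175 -0.18 0 0 -1; 0.195 -0.2 0 0 -1; 0.205 -0.21 0 0 -1"

```text
time_s: 2.55
tool_pos: [0.4661, -0.0829, 0.2227]
tool_rot: [180.0, -0.0, 17.2]
force: [-0.0, -0.1, 1.4]
grip_width: 0.0004
```

drive_tool:
  moves: "0.02 -0.021 0 0 -1; 0.045 -0.047 0.01 0 -1; 0.075 -0.078 0.025 0 -1; 0.105 -0.108 0.045 0 -1; 0.13 -0.134 0.06 0 -1; 0.144 -0.148 0.07 0 -1; 0.149 -0.154 0.075 0 -1; 0.149 -0.154 0.075 0 -1"

```text
time_s: 3.35
tool_pos: [0.5621, 0.1049, 0.1468]
tool_rot: [-180.0, 0.1, 17.1]
force: [0.5, -0.8, 0.6]
grip_width: 0.0
```

```bash
python3 - <<'E'
from h import *
o=get_obs();print(o["time_s"],np.round(o["tool_pos"],4),np.round(o["tool_rot"],2),np.round(o["force"],2))
p,d=read_camera("wrist");q=cv2.cvtColor(p,cv2.COLOR_RGB2BGR);cv2.imwrite("pics/w1.png",q)
print({k:np.round(v,4).tolist() for k,v in calibration("wrist").items()})
p,d=read_camera("top");cv2.imwrite("pics/t1.png",cv2.cvtColor(p,cv2.COLOR_RGB2BGR))
for n in("mark1","rim_centre"):print(n,[(np.round(x["uv"],1),round(x["conf"],2)) for x in pinpoint("wrist",n)[:2]])
E
```

```text
3.35 [0.5621 0.1049 0.1468] [-1.7997e+02  1.0000e-01  1.7090e+01] [ 0.51 -0.78  0.61]
{'intrinsics': [[266.9178, 0.0, 255.5666], [0.0, 266.9178, 189.0481], [0.0, 0.0, 1.0]], 'k1': -0.0592, 'T_tool_cam': [[0.0002, 0.952, 0.306, 0.0851], [1.0, -0.0005, 0.0008, -0.0009], [0.0009, 0.306, -0.952, -0.1617], [0.0, 0.0, 0.0, 1.0]]}
mark1 [(array([255.3, 193. ]), 0.94), (array([408.1, 294.1]), 0.69)]
rim_centre []
```

View pics/w1.png

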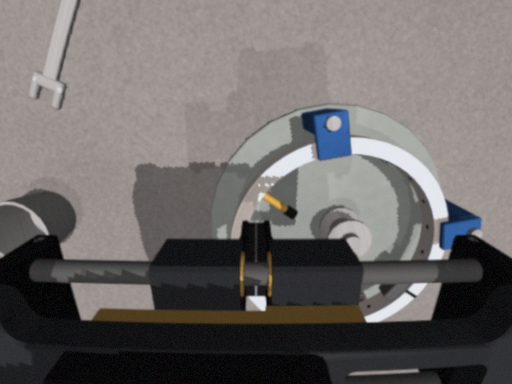

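The wrist view shows the valve root at about (260,196) and the joint line at about (412,295). The network reports (255,193) and (408,294), which agrees.

```bash
python3 - <<'E'
from h import *
from scipy.spatial.transform import Rotation as Ro
from scipy.optimize import least_squares
o=get_obs();c=dict(calibration("wrist"))
R=np.eye(4);R[:3,:3]=Ro.from_euler("xyz",o["tool_rot"],degrees=True).as_matrix();R[:3,3]=o["tool_pos"]
c["cam_to_world"]=R@np.array(c["T_tool_cam"])
import h;h.calibration=lambda n:c
for uv in((255.3,193),(408.1,294.1),(412,295)):print(px2w("wrist",uv,.064).round(4))
p,d=read_camera("wrist");W=[]
for v in range(0,384):
  for u in range(0,512):
    if d[v,u]>.12:
      w=px2w("wrist",(u,v),depth=d[v,u])
      if np.hypot(w[0]-.531,w[1]-.006)<.15 and .059<w[2]<.069: W.append(w)
W=np.array(W)
f=least_squares(lambda q:np.hypot(W[:,0]-q[0],W[:,1]-q[1])-.1075,[.53,0.006],loss="soft_l1",f_scale=.003)
r=np.hypot(W[:,0]-f.x[0],W[:,1]-f.x[1]);m=abs(r-.1075)<.012;print(len(W),f.x,np.median(r[m]),np.median(W[m,2]))
for t in range(72,253,15):
    print(t,(f.x+.1075*np.array([np.cos(np.radians(t)),np.sin(np.radians(t))])).round(3))
E
```

```text
[0.565  0.1037 0.064 ]
[ 0.4983 -0.0998  0.064 ]
[ 0.4984 -0.105   0.064 ]
6129 [0.53160464 0.00642908] 0.10716354660238583 0.06334525914229278
72 [0.565 0.109]
87 [0.537 0.114]
102 [0.509 0.112]
117 [0.483 0.102]
132 [0.46  0.086]
147 [0.441 0.065]
162 [0.429 0.04 ]
177 [0.424 0.012]
192 [ 0.426 -0.016]
207 [ 0.436 -0.042]
222 [ 0.452 -0.066]
237 [ 0.473 -0.084]
252 [ 0.498 -0.096]
```

drive_tool:
  moves: "0.001 -0.002 0.015 0 -1; 0.001 -0.002 0.035 0 -1; 0.001 -0.002 0.055 0 -1; 0.001 -0.002 0.068 0 -1; 0.001 -0.002 0.074 0 -1; 0.001 -0.002 0.076 0 -1; 0.001 -0.002 0.077 0 -1; 0.001 -0.002 0.077 0 -1"

```text
time_s: 4.4
tool_pos: [0.5641, 0.106, 0.0712]
tool_rot: [180.0, -0.1, 16.9]
force: [-0.8, -0.3, 1.0]
grip_width: 0.0006
```

drive_tool:
  moves: "0 0 0.002 0 -1; 0 0 0.004 0 -1; 0 0 0.006 0 -1; 0 0 0.008 0 -1; 0 0 0.01 0 -1; 0 0 0.011 0 -1; 0 0 0.011 0 -1; 0 0 0.011 0 -1"

```text
time_s: 5.2
tool_pos: [0.5637, 0.1058, 0.0597]
tool_rot: [180.0, -0.0, 16.9]
force: [0.0, 0.1, 2.3]
grip_width: 0.0005
```

```bash
python3 - <<'E'
import numpy as np
c,s=np.cos(np.radians(17)),np.sin(np.radians(17))
def P(t,r=.105): t=np.radians(t);return np.array([.5316+r*np.cos(t),.0064+r*np.sin(t)])
st=np.array([.5637,.1058])
for a in range(72,253,20):
    e=min(a+20,252); out=[]
    for t in np.linspace(a,e,9)[1:]:
        d=P(t)-st;out.append("%.3f %.3f"%(d[0]*c+d[1]*s,d[0]*s-d[1]*c))
    print(a,P(e).round(4),"; ".join(out)); st=P(e)
E
```

```text
72 [0.5279 0.1113] -0.003 -0.003; -0.007 -0.005; -0.011 -0.007; -0.015 -0.009; -0.020 -0.011; -0.024 -0.013; -0.028 -0.014; -0.033 -0.016
92 [0.4923 0.1038] -0.004 -0.001; -0.009 -0.002; -0.013 -0.003; -0.018 -0.003; -0.023 -0.003; -0.027 -0.004; -0.032 -0.003; -0.036 -0.003
112 [0.4613 0.0844] -0.005 0.000; -0.009 0.001; -0.014 0.002; -0.018 0.003; -0.022 0.004; -0.027 0.006; -0.031 0.008; -0.035 0.009
132 [0.4389 0.0557] -0.004 0.002; -0.008 0.004; -0.012 0.007; -0.016 0.009; -0.020 0.012; -0.023 0.015; -0.027 0.018; -0.030 0.021
152 [0.4276 0.021 ] -0.003 0.003; -0.006 0.007; -0.009 0.010; -0.012 0.014; -0.014 0.018; -0.017 0.022; -0.019 0.026; -0.021 0.030
172 [ 0.4289 -0.0154] -0.002 0.004; -0.004 0.008; -0.005 0.013; -0.006 0.017; -0.007 0.022; -0.008 0.026; -0.009 0.031; -0.009 0.035
192 [ 0.4426 -0.0492] -0.000 0.005; -0.000 0.009; -0.000 0.014; 0.000 0.018; 0.000 0.023; 0.001 0.027; 0.002 0.032; 0.003 0.036
212 [ 0.467  -0.0763] 0.001 0.004; 0.003 0.009; 0.004 0.013; 0.006 0.017; 0.008 0.021; 0.010 0.025; 0.013 0.029; 0.015 0.033
232 [ 0.4992 -0.0935] 0.003 0.004; 0.006 0.007; 0.009 0.011; 0.012 0.014; 0.015 0.017; 0.019 0.020; 0.022 0.023; 0.026 0.026
252 [ 0.4992 -0.0935] 0.000 0.000; 0.000 0.000; 0.000 0.000; 0.000 0.000; 0.000 0.000; 0.000 0.000; 0.000 0.000; 0.000 0.000
```

drive_tool:
  moves: "-0.003 -0.003 0.001 0 -1; -0.007 -0.005 0.0015 0 -1; -0.011 -0.007 0.0015 0 -1; -0.015 -0.009 0.0015 0 -1; -0.020 -0.011 0.0015 0 -1; -0.024 -0.013 0.0015 0 -1; -0.028 -0.014 0.0015 0 -1; -0.033 -0.016 0.0015 0 -1"

```text
time_s: 6.0
tool_pos: [0.5272, 0.1116, 0.0581]
tool_rot: [180.0, -0.0, 16.9]
force: [2.8, 1.2, 2.4]
grip_width: 0.0005
```

drive_tool:
  moves: "-0.004 -0.001 0 0 -1; -0.009 -0.002 0 0 -1; -0.013 -0.003 0 0 -1; -0.018 -0.003 0 0 -1; -0.023 -0.003 0 0 -1; -0.027 -0.004 0 0 -1; -0.032 -0.003 0 0 -1; -0.036 -0.003 0 0 -1"

```text
time_s: 6.8
tool_pos: [0.4916, 0.1038, 0.058]
tool_rot: [180.0, 0.0, 16.9]
force: [1.8, 1.3, 2.8]
grip_width: 0.0006
```

drive_tool:
  moves: "-0.005 0 0 0 -1; -0.009 0.001 0 0 -1; -0.014 0.002 0 0 -1; -0.018 0.003 0 0 -1; -0.022 0.004 0 0 -1; -0.027 0.006 0 0 -1; -0.031 0.008 0 0 -1; -0.035 0.009 0 0 -1"

```text
time_s: 7.6
tool_pos: [0.4609, 0.0847, 0.058]
tool_rot: [180.0, 0.0, 16.9]
force: [1.7, -0.1, 2.8]
grip_width: 0.0005
```

Tracking and press are steady (about 5–6 mm dip, 2.8 N).

drive_tool:
  moves: "-0.004 0.002 0 0 -1; -0.008 0.004 0 0 -1; -0.012 0.007 0 0 -1; -0.016 0.009 0 0 -1; -0.020 0.012 0 0 -1; -0.023 0.015 0 0 -1; -0.027 0.018 0 0 -1; -0.030 0.021 0 0 -1"

```text
time_s: 8.4
tool_pos: [0.4382, 0.0559, 0.0579]
tool_rot: [-180.0, 0.0, 16.9]
force: [0.1, 2.3, 3.4]
grip_width: 0.0004
```

drive_tool:
  moves: "-0.003 0.003 0 0 -1; -0.006 0.007 0 0 -1; -0.009 0.010 0 0 -1; -0.012 0.014 0 0 -1; -0.014 0.018 0 0 -1; -0.017 0.022 0 0 -1; -0.019 0.026 0 0 -1; -0.021 0.030 0 0 -1"

```text
time_s: 9.2
tool_pos: [0.427, 0.0211, 0.0579]
tool_rot: [-180.0, 0.0, 16.9]
force: [0.4, 2.1, 3.7]
grip_width: 0.0006
```

drive_tool:
  moves: "-0.002 0.004 0 0 -1; -0.003 0.008 0 0 -1; -0.004 0.013 0 0 -1; -0.005 0.017 0 0 -1; -0.006 0.022 0 0 -1; -0.007 0.026 0 0 -1; -0.008 0.031 0 0 -1; -0.009 0.035 0 0 -1"

```text
time_s: 10.0
tool_pos: [0.4289, -0.0151, 0.058]
tool_rot: [180.0, 0.0, 16.9]
force: [1.2, 2.4, 2.7]
grip_width: 0.0005
```

drive_tool:
  moves: "0 0.005 0 0 -1; 0 0.009 0 0 -1; 0 0.014 0 0 -1; 0 0.018 0 0 -1; 0 0.023 0 0 -1; 0.001 0.027 0 0 -1; 0.002 0.032 0 0 -1; 0.003 0.036 0 0 -1"

```text
time_s: 10.8
tool_pos: [0.4423, -0.0487, 0.058]
tool_rot: [180.0, 0.0, 16.9]
force: [-1.9, 1.5, 3.2]
grip_width: 0.0006
```

drive_tool:
  moves: "0.001 0.004 0 0 -1; 0.003 0.009 0 0 -1; 0.004 0.013 0 0 -1; 0.006 0.017 0 0 -1; 0.008 0.021 0 0 -1; 0.010 0.025 0 0 -1; 0.013 0.029 0 0 -1; 0.015 0.033 0 0 -1"

```text
time_s: 11.6
tool_pos: [0.4665, -0.0757, 0.058]
tool_rot: [180.0, 0.0, 17.0]
force: [-1.9, 2.0, 3.6]
grip_width: 0.0007
```

drive_tool:
  moves: "0.003 0.004 0 0 -1; 0.006 0.007 0 0 -1; 0.009 0.011 0 0 -1; 0.012 0.014 0 0 -1; 0.015 0.017 0 0 -1; 0.019 0.020 0 0 -1; 0.022 0.023 0 0 -1; 0.026 0.026 0 0 -1"

```text
time_s: 12.4
tool_pos: [0.4989, -0.0929, 0.058]
tool_rot: [180.0, 0.0, 16.9]
force: [-1.7, 0.7, 3.2]
grip_width: 0.0007
```

drive_tool:
  moves: "0 0 0 0 -1; 0 0 0 0 -1; 0 0 0 0 -1; 0 0 -0.003 0 -1; 0 0 -0.006 0 -1; 0 0 -0.010 0 -1; 0 0 -0.02 0 -1; 0 0 -0.04 0 -1"

```text
time_s: 13.2
tool_pos: [0.4971, -0.0923, 0.0975]
tool_rot: [-179.9, 0.2, 17.0]
force: [-0.4, -0.2, -0.1]
grip_width: 0.0003
```

drive_tool:
  moves: "0 0 -0.03 0 -1; 0 0 -0.06 0 -1; 0 0 -0.09 0 -1; 0 0 -0.11 0 -1; 0 0 -0.12 0 -1; 0 0 -0.12 0 -1; 0 0 -0.12 0 -1; 0 0 -0.12 0 -1"

```text
time_s: 14.0
tool_pos: [0.4977, -0.0925, 0.2166]
tool_rot: [-179.9, 0.1, 16.9]
force: [0.1, 0.2, 0.5]
grip_width: 0.0002
```

```bash
python3 - <<'E'
from h import *
p,d=read_camera("scene");a=cv2.imread("pics/scene.png");b=cv2.cvtColor(p,cv2.COLOR_RGB2BGR)
cv2.imwrite("pics/end.png",b)
for n,(x0,y0,x1,y1) in dict(tub=(120,120,165,168),cup=(378,165,422,212),spanner=(362,240,405,315)).items():
    print(n,cv2.phaseCorrelate(*[np.float32(cv2.cvtColor(i[y0:y1,x0:x1],6)) for i in(a,b)]))
o=get_obs();print(o["time_s"],o["tool_pos"],np.abs(o["joint_velocities"]).max())
E
```

```text
tub ((0.4797948515396051, 0.07795464443693234), 0.8690104228478891)
cup ((0.5398613795087748, -0.03507182279042809), 1.0019702532225185)
spanner ((0.5092084558185874, 0.5156667624835833), 0.919631041067618)
14.05 [ 0.49783436 -0.09254021  0.21668964] 0.32441608373491815
```

View pics/end.png

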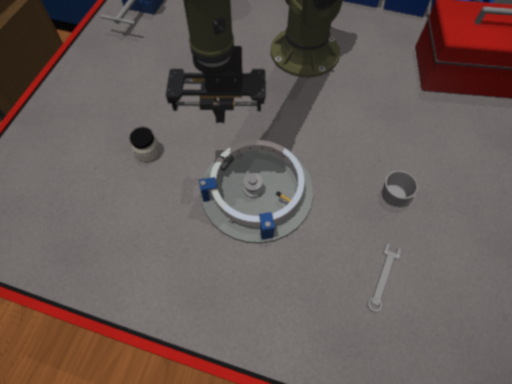

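The hand is clear. The rim is up and the hub (254,186), tub, cup and spanner are where they started.

```bash
python3 -c "
from cell import *
print(sign_off())"
```

```text
the job is handed in; nothing more can be done
None
```

I stroked the rim's top face with closed fingertips from the valve, round the clamp-free half, to the joint in one unbroken pass, then raised the hand clear. The job was handed in at about 14 s of the 51 s allowed, and no verdict is reported.

- **Press:** The fingertips held at z = 0.058 m against a measured rim top of about 0.0635–0.064 m, a dip of about 5–6 mm. The vertical force was 2.3–3.7 N, which fits the springs, given roughly 0.5–1 N of sensor noise. The dip comes from fingertip height and force, because the rim joint itself cannot be read.
- **Path:** I ran at 105 mm radius instead of 107.5 mm to stay within the arm's reach. The stroke ended within about 8 mm of the joint as estimated from the camera views.
- **After lifting:** The force returned to about zero. In the last picture the rim looks back up, though I did not measure its height again.
- **Loose objects:** Tub, cup and spanner shifted by no more than about 0.7 pixel in the scene image, and I put that down to image noise. I checked the hub by eye only and it had not moved.
- **Disagreements:** The two fixed cameras differed by about 4 mm on the rim centre, and the close wrist view fell between them, so I used that. In the fixed-camera pictures the point network gave one spot for all five marks. I took the direction from the valve, clamps and joint line instead.

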